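Slide a bearing through the gauge posts onto the test station and start the test

ROBOT

A 7-joint arm with a two-finger parallel gripper is mounted at the origin on the work surface. World frame = base frame: x ahead of the robot, y to its left, z up, the work surface at z = 0. Lengths are in m, angles in rad, forces in N, time in s.
With the tool pointing down it reaches from about 0.425 to 0.875 m from the base axis. Payload 4.7 kg.
Tool frame: the origin (TCP) lies on the centre line of the jaws, within the pads' length; the fingertips stand 14 mm ahead of it and the grasp point (between the pads) lies 5 mm behind it; z points along the fingers, x is the direction in which the jaws open and shut, and the axes are right-handed (so a half turn about z gives the same grasp; the last joint's range is limited). The gripper opens to 87 mm and grips with 3 to 60 N. Pads are 19 mm wide; open, the fingers measure 117 mm over their backs; the gripper's body (75 mm by 190 mm) begins 51 mm behind the grasp point.
Start: joints at [1.253, 0.321, -0.07, 1.45, 0.023, 1.371, -0.057], TCP at [0.212, -0.615, 0.237] pointing down, gripper open.
Joint ranges: [-2.86, 2.86], [-0.3, 2.09], [-1.38, 1.24], [0.06, 2.45], [-1.56, 4.7], [0.09, 2.05], [-2.69, 2.69]. Speed limits (rad/s): [2.57, 2.57, 3.14, 3.14, 3.14, 3.14, 3.14].

INTERFACE

Orientations are given as a rotation vector (axis times angle).
In Python, from bench import ctrl gives the robot as it stands.
- The arm moves only by the tool drive_tool, never from a script. Its argument "rows" is a list that holds one entry, the list of rows, each a list of 5 numbers: the shift along the tool's x, y, z scaled (see below), then the turn about the tool's z scaled (see below), then the closure in counts, from 0 (fully open) to 255 (shut). In form: [[[dx, dy, dz, spin, jaw], ...]]. A call has 1 to 20 rows; each row is the pose to reach, as a shift and turn from the pose commanded when the call began, along the tool's axes at that moment, turning the shorter way round; what a row does not reach only later rows make up. The controller multiplies each number of a shift by 300 mm and each number of a turn by pi rad. A row lasts 1/8 s, in which the tool goes at most 62.5 mm and 10.7 degrees, less where a joint would pass 70% of its speed; a pose out of reach is approached as far as the arm can. A call with a number of a shift or a turn outside -1 to 1 is refused whole. A call with a gripper value outside its range is refused whole. The fingers move at their own pace and stop on an object; "grip_force" is the grip in N (left out, the last holds). Time passes only in rows, so rows that repeat a pose let the fingers close. It gives the time, the measured TCP pose, the force and the opening at its end, in the units of the state.
- ctrl.get_state(): the state, without advancing time (a new reading comes with each control period).
- ctrl.get_image(name): name is "scene" or "top"; returns a dict with "img" (400x640x3 uint8, blue, green, red), "camera_matrix" (3x3 intrinsics, pixels), "R" (3x3) and "t" (3): a world point X has camera coordinates R X + t. Camera axes: x right, y down, z forward; pixel columns grow to the right and rows downward; lengths in m; the calibration is good to about 2 mm. A picture is of the moment at which its call begins. There is no depth.
- ctrl.close_job(): hands the job in, once; it reports no verdict.
The state is a dict: "time": time; "joint_positions": joint angles; "qd": joint speeds; "joint_torque": joint torques, N m; "position": TCP position; "tool_rot": TCP orientation; "ft_force": force on the tool from outside, world axes, zero at the start; "torque": the same for the moment, N m; "grip_width": opening from 0.0 (shut) to 1.0 (fully open).
Only numpy, scipy, OpenCV 4.12 (cv2) and the standard library are available. Lean on these libraries where they do the work, as an engineer would, in place of code of your own. Each camera call takes 0.05 s, during which the arm holds its last target.

TASK

Push the blue-sealed bearing along the bench with the fingertips, through the gap between the two yellow-banded steel gauge posts, and on until it rests snugly against both brass pins of the test station; then press the green start button right down and let go of it. Push gently: the bearing must stay flat on the bench, never pinched or lifted. Do not press the red button, and leave the other things on the bench where they are.

Things in the scene. Friction and masses are not known exactly. Their poses are not given: they have to be found in the camera images.
- bearing: the bearing to be pushed: round steel disc, 62 mm across, 16 mm high, about 0.2 kg, lying flat and loose; its top shows a blue seal ring and a black plug that closes the bore (solid top, no hole). Origin at the centre of its underside.
- gate: two fixed upright round steel posts with a yellow band, each 28 mm across and 38 mm high, 95 mm between their centres, so the gap between them is 67 mm wide; a flat cream marking (no thickness to speak of) lies on the bench under them. Origin on the bench, half-way between the posts. Own x axis: horizontal, the way the bearing must travel through the gap; own y axis: from post to post. The bearing starts on the -x side.
- nest: fixed test station beyond the gate: two brass stop pins, 16 mm across and 24 mm high, at 32 mm along its own x and 22.4 mm either side (own y), with a cream block behind them (from 45 to 75 mm along x, 80 mm wide, 50 mm high, black cap to 62 mm high). Origin on the bench at the place of the bearing's centre when the bearing touches both pins (a flat cream disc marks it). Own x axis: horizontal, the way the bearing is pushed against the pins.
- start_top (a point): centre of the top face of the green start button: round, 30 mm across, on a fixed grey housing on the bench; spring-loaded, pressed straight down, travel 6 mm, about 5 N when fully down. It trades places with the red button from run to run.
- start (a joint): green button: 0 when up, grows to 0.006 m when fully pressed
- stop_top (a point): centre of the top face of the red stop button, same size as the green; not to be pressed
- stop (a joint): red button: 0 when up, 0.006 m when fully pressed
- small_bearing: bystander: small loose steel bearing with an orange seal, 47 mm across, 14 mm high, lying flat; origin at the centre of its underside
- spare_bearing: bystander: a second small orange-sealed bearing, 47 mm across, 14 mm high, lying flat; origin at the centre of its underside
- grease_jar: bystander: clear jar with a white lid, 56 mm across, 60 mm high, standing; origin at the centre of its underside
- driver: bystander: screwdriver with a red handle, lying; own x axis runs from handle to tip
- wrench: bystander: steel wrench, lying; own x axis runs along it
- carton: bystander: flat blue carton 70 x 70 x 25 mm; origin at the centre of its underside
Things that resemble listed ones, but are neither listed nor needed, are in the scene too. Leave any pink or turquoise look-alike of the nest alone.

How it is judged:
By the outcome, as a careful person would: the job done as asked, in the order asked, and still so for the second after the job is handed in, with the robot touching nothing.
It also fails if it takes over 61 s, if anything falls off the work surface, if the arm or the gripper's body presses on something with over 40 N, if the wrist force passes 120 N, or if a joint passes its speed limit or range.

## Working session

There is one attempt and no reset: what is moved stays moved. The work goes in short steps, Python scripts to look and compute and a tool call to move; the robot and the scene stay as the last step left them, time stands still between calls to the robot, and variables do not carry over. Pictures are saved under pics/ and viewed, and the job is handed in when it is done.

Besides the shell and the picture viewer there is one more tool, called after "Emit:" by a JSON object that holds its "fn" and its "kwargs". drive_tool: Moves the arm, as the interface text tells. Its arguments: {"type":"object","properties":{"rows":{"type":"array"},"grip_force":{"type":"number"}},"required":["rows"]}

```bash
mkdir -p pics
cat > h.py <<'E'
import numpy as np,cv2
from bench import ctrl
def snap(n):
    d=ctrl.get_image(n); return d
def ray(d,u,v,z):
    K=np.array(d["camera_matrix"]);R=np.array(d["R"]);t=np.array(d["t"])
    c=-R.T@t; r=R.T@np.linalg.inv(K)@np.array([u,v,1.]); s=(z-c[2])/r[2]; return c+s*r
def proj(d,X):
    K=np.array(d["camera_matrix"]);p=K@(np.array(d["R"])@np.array(X)+np.array(d["t"]));return p[:2]/p[2]
E
python3 - <<'E'
from h import *
for n in("top","scene"):
    d=snap(n); cv2.imwrite(f"pics/{n}0.png",d["img"]); np.save(n+"0.npy",d,allow_pickle=True)
    print(n,-np.array(d["R"]).T@d["t"],np.array(d["camera_matrix"])[0])
s=ctrl.get_state();print(s)
E
```

```text
top [0.3828573  0.04489646 0.99717362] [389.15824695   0.         319.24282484]
scene [ 1.22301302 -0.75046957  1.10067956] [493.22903262   0.         319.07572484]
{'time': 0.1, 'joint_positions': array([ 1.25310282,  0.32176337, -0.07006371,  1.45153627,  0.02260716,
        1.37077781, -0.05690901]), 'qd': array([-0.00041135, -0.0014217 , -0.0002757 , -0.0023411 , -0.00046061,
        0.00162907,  0.00123043]), 'joint_torque': array([-4.35092206e-04, -4.92570484e+01, -4.05900478e-01, -3.13396990e+01,
       -6.41144486e-02,  3.95803247e-02,  8.84854080e-05]), 'position': array([ 0.21152304, -0.61413737,  0.23556967]), 'tool_rot': array([-2.55705169e+00,  1.82357826e+00,  2.26280720e-03]), 'ft_force': array([ 0.44718359,  0.02451243, -0.4547732 ]), 'torque': array([ 0.0008877 , -0.02782979, -0.04312453]), 'grip_width': 1.0009115491354583}
```

View pics/top0.png

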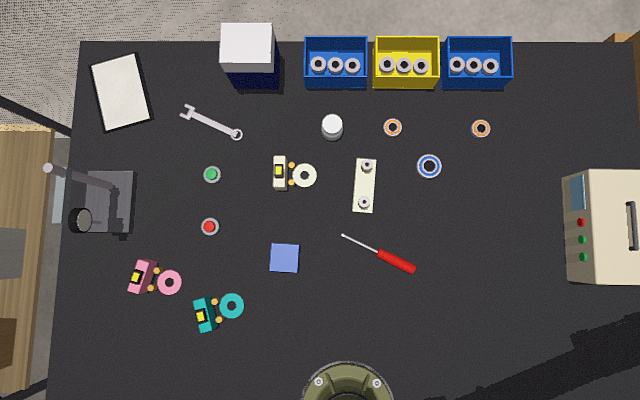

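View pics/scene0.png

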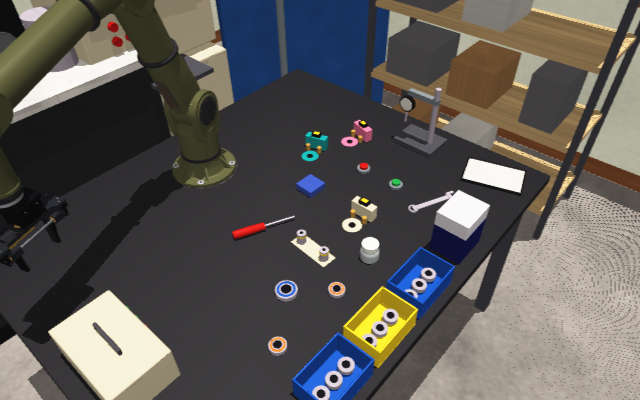

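The top view shows the blue-sealed bearing at (429,166), the gate posts at (367,166) and (364,203), and the cream nest disc at (305,175) with its pins at about x=292. The green button is at (211,174) and the red one at (209,226). The pink and turquoise look-alikes are at (169,282) and (231,306), and the orange bearings at (393,127) and (481,128). Next I'll measure these.

```bash
cat > m.py <<'E'
from h import *
def cents(d,lo,hi,roi,mina=15):
    hsv=cv2.cvtColor(d["img"],cv2.COLOR_BGR2HSV); m=cv2.inRange(hsv,np.array(lo),np.array(hi))
    mm=np.zeros_like(m);x0,y0,x1,y1=roi;mm[y0:y1,x0:x1]=m[y0:y1,x0:x1]
    out=[]
    for c in cv2.findContours(mm,cv2.RETR_EXTERNAL,cv2.CHAIN_APPROX_NONE)[0]:
        (x,y),r=cv2.minEnclosingCircle(c)
        M=cv2.moments(c)
        if M["m00"]>=mina: out.append((round(M["m10"]/M["m00"],1),round(M["m01"]/M["m00"],1),round(r,1),M["m00"]))
    return out
E
python3 - <<'E'
from m import *
for n in("top","scene"):
    d=np.load(n+"0.npy",allow_pickle=True).item()
    R={"top":dict(b=(410,145,450,187),g=(195,160,228,190),r=(195,215,225,240),post=(345,150,385,215),nest=(265,150,320,195)),
       "scene":dict(b=(270,275,302,304),g=(385,175,408,192),r=(352,158,376,175),post=(285,225,340,270),nest=(335,195,385,235))}[n]
    for k,lo,hi,z in(("b",(95,80,60),(130,255,255),.016),("g",(45,80,40),(85,255,255),None),("r",(0,120,60),(8,255,255),None),
      ("nest",(15,120,100),(35,255,255),.062),("post",(20,60,60),(35,255,255),.03)):
        for c in cents(d,lo,hi,R[k],3):
            print(n,k,c,[np.round(ray(d,c[0],c[1],zz)[:2],4) for zz in ([z] if z else [.02,.03,.04,.05])])
    x0,y0,x1,y1={"top":(190,110,450,240),"scene":(260,150,420,310)}[n]
    im=d["img"][y0:y1,x0:x1]; f=3 
    cv2.imwrite(f"pics/{n}_crop.png",cv2.resize(im,None,fx=f,fy=f,interpolation=cv2.INTER_CUBIC))
E
```

```text
top b (428.9, 165.6, 10.1, 292.0) [array([ 0.5998, -0.2022])]
top g (210.9, 173.5, 5.6, 84.0) [array([0.5711, 0.3558]), array([0.5692, 0.3526]), array([0.5672, 0.3495]), array([0.5653, 0.3463])]
top r (208.6, 225.9, 5.7, 86.0) [array([0.4362, 0.3547]), array([0.4357, 0.3515]), array([0.4351, 0.3483]), array([0.4346, 0.3451])]
top nest (290.6, 181.9, 3.3, 23.0) [array([0.5448, 0.1451])]
top nest (278.0, 170.0, 4.7, 46.5) [array([0.574 , 0.1769])]
top nest (291.1, 164.6, 3.4, 26.5) [array([0.5879, 0.145 ])]
scene b (285.7, 288.6, 9.4, 209.5) [array([ 0.6045, -0.2028])]
scene g (395.7, 181.7, 4.5, 47.0) [array([0.5784, 0.354 ]), array([0.5844, 0.3438]), array([0.5904, 0.3336]), array([0.5963, 0.3233])]
scene r (363.4, 165.8, 4.1, 38.0) [array([0.4444, 0.3514]), array([0.4516, 0.3412]), array([0.4588, 0.331 ]), array([0.466 , 0.3208])]
scene nest (363.9, 219.4, 4.0, 28.5) [array([0.6302, 0.1082])]
scene nest (352.4, 212.7, 4.1, 26.0) [array([0.5865, 0.1084])]
scene nest (364.3, 199.9, 3.5, 19.5) [array([0.5792, 0.1768])]
scene post (324.4, 254.0, 5.4, 15.0) [array([ 0.6114, -0.0498])]
scene post (301.2, 237.1, 5.1, 9.5) [array([ 0.5162, -0.0446])]
```

View pics/top_crop.png

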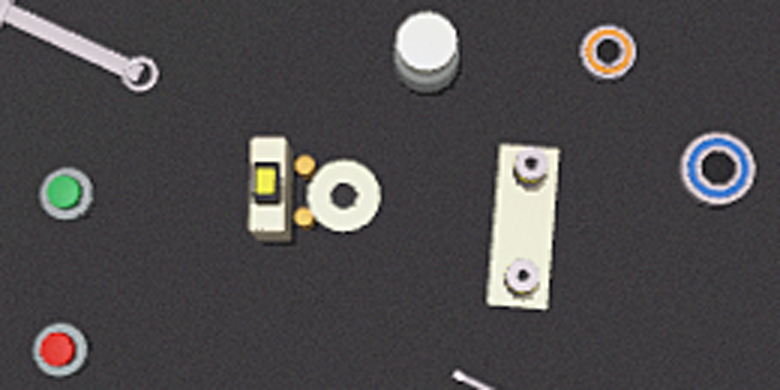

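View pics/scene_crop.png

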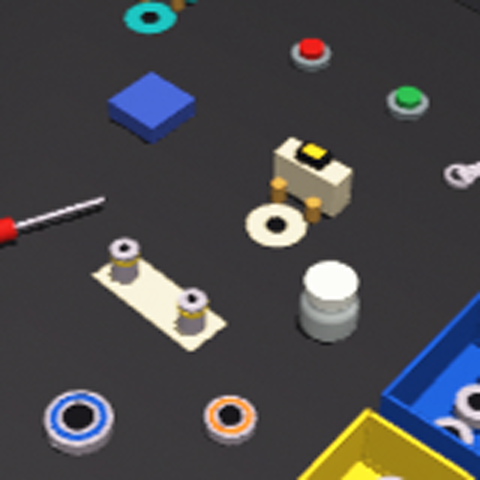

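Candidates for the target: the blue-ringed bearing (429,166), the orange bearings (393,127) and (481,128), and the bearings in the bins. The crop confirms the blue one. For the nest it's the cream one (305,175), not the pink or turquoise ones. The green button is at (211,174). Next I'll refine the gate and nest positions.

Run:
```python
from m import *
for n in("top","scene"):
    d=np.load(n+"0.npy",allow_pickle=True).item(); im=d["img"]
    hsv=cv2.cvtColor(im,cv2.COLOR_BGR2HSV)
    # cream disc: ellipse; bearing outer ring: ellipse; via non-dark threshold
    m=(hsv[...,2]>100).astype(np.uint8)
    R={"top":dict(bearing=(410,145,450,187,.016),disc=(297,160,320,190,0),gate=(348,150,382,220,0),jar=(315,108,350,145,.06),gh=(200,160,225,190,.0),o1=(380,115,405,140,.014)),
     "scene":dict(bearing=(270,275,302,304,.016),disc=(340,216,365,235,0),gate=(285,225,340,270,0),jar=(355,230,385,265,.06),gh=(385,173,408,192,0),o1=(325,278,350,300,.014))}[n]
    for k,(x0,y0,x1,y1,z) in R.items():
        mm=np.zeros_like(m);mm[y0:y1,x0:x1]=m[y0:y1,x0:x1]
        cs=cv2.findContours(mm,cv2.RETR_EXTERNAL,cv2.CHAIN_APPROX_NONE)[0]; c=max(cs,key=cv2.contourArea)
        W=np.array([ray(d,p[0][0],p[0][1],z)[:2] for p in c]).astype(np.float32)
        (x,y),r=cv2.minEnclosingCircle(W); print(n,k,"circ",np.round([x,y,r],4),"ell",[np.round(q,4) for q in cv2.fitEllipse(W*1000)],"box",[np.round(q,1) for q in cv2.minAreaRect(W*1000)])
    # posts: dark hole centers of caps
    for (u,v) in ({"top":[(367,164.7),(363.8,201.8)],"scene":[(260+124/3,150+245/3),(260+192/3,150+297/3)]}[n]):
        # dark center
        g=im[...,:].max(2).astype(float);x0,y0=int(u)-2,int(v)-2;w=255-g[y0:y0+5,x0:x0+5];w-=w.min();w=w**2
        yy,xx=np.mgrid[y0:y0+5,x0:x0+5];uu,vv=(w*xx).sum()/w.sum(),(w*yy).sum()/w.sum()
        print(n,"post",u,v,np.round([uu,vv],1),np.round(ray(d,uu,vv,.038),4))
    # brass pins
    print([(c,np.round(ray(d,c[0],c[1],.02)[:2],4)) for c in cents(d,(12,110,90),(24,255,255),{"top":(284,155,300,190),"scene":(345,205,372,228)}[n],3)])
```

```text
top bearing circ [ 0.5998 -0.2014  0.0319] ell [array([ 599.9593, -201.8122]), array([60.769 , 61.7295]), np.float64(22.8229)] box [array([ 600.2, -202.3]), array([59.7, 61.1]), np.float64(0.7)]
top disc circ [0.5747 0.1169 0.0323] ell [array([575.2307, 113.0957]), array([52.5844, 64.4893]), np.float64(93.584)] box [array([575.8, 110.7]), array([61.1, 49.6]), np.float64(1.5)]
top gate circ [ 0.55   -0.0395  0.0746] ell [array([550.0952, -38.4682]), array([ 56.8233, 179.2845]), np.float64(85.967)] box [array([550.5, -38.6]), array([ 53.3, 142.7]), np.float64(85.8)]
top jar circ [0.6881 0.0468 0.031 ] ell [array([688.2402,  46.9374]), array([52.4869, 61.0638]), np.float64(92.8869)] box [array([688.6,  47.4]), array([58.9, 52.1]), np.float64(0.6)]
top gh circ [0.5732 0.3602 0.0236] ell [array([573.4484, 360.2141]), array([44.1265, 45.3399]), np.float64(17.9053)] box [array([573.7, 360.5]), array([42.7, 45.3]), np.float64(0.8)]
top o1 circ [ 0.7019 -0.1097  0.0242] ell [array([ 701.9921, -109.5426]), array([45.8246, 46.8094]), np.float64(34.1292)] box [array([ 702.4, -109.2]), array([45.
[... 965 characters left out ...]
[array([713.6,  25. ]), array([53.1, 97.9]), np.float64(36.2)]
scene gh circ [0.5707 0.3685 0.0238] ell [array([570.3161, 368.1114]), array([43.3265, 44.2028]), np.float64(110.4852)] box [array([569.6, 368.4]), array([44.6, 41.7]), np.float64(40.4)]
scene o1 circ [ 0.7088 -0.114   0.0271] ell [array([ 708.8076, -113.2222]), array([46.4275, 52.3183]), np.float64(41.01)] box [array([ 709.9, -113.6]), array([46.3, 50.1]), np.float64(40.7)]
scene post 301.3333333333333 231.66666666666669 [300.9 231.4] [ 0.5052 -0.0336  0.038 ]
scene post 324.0 249.0 [323.5 249.1] [ 0.6018 -0.0426  0.038 ]
[((363.8, 219.3, 4.2, 30.5), array([0.6057, 0.143 ])), ((352.4, 212.7, 4.2, 26.5), array([0.5608, 0.1431]))]
```

```bash
cat > p.py <<'E'
from h import *
from scipy.spatial.transform import Rotation as Ro
def rel(s,X,a):
    """rows vals for TCP X with tool x at world angle a (rad)"""
    R=Ro.from_rotvec(s["tool_rot"]).as_matrix()
    d=R.T@(np.array(X)-s["position"])/.3
    a0=np.arctan2(R[1,0],R[0,0]); da=(a-a0+np.pi)%(2*np.pi)-np.pi
    return np.round(np.r_[d,-da/np.pi],3).tolist()
E
python3 - <<'E'
from p import *
s=ctrl.get_state();R=Ro.from_rotvec(s["tool_rot"]).as_matrix();print(R.round(3))
B=np.array([.600,-.202]);P=np.array([.546,-.0985]);h=(P-B)/np.linalg.norm(P-B);a=np.arctan2(h[1],h[0])-np.pi/2
print(h,np.degrees(a)); X=B-.065*h
print(rel(s,[.35,-.45,.26],a),rel(s,[*X,.12],a),X)
E
```

```text
[[ 0.326 -0.945 -0.001]
 [-0.945 -0.326  0.002]
 [-0.002  0.    -1.   ]]
[-0.46256601  0.88658485] 27.55281157671778
[-0.367, -0.615, -0.081, -0.547] [-0.662, -1.704, 0.386, -0.547] [ 0.63006679 -0.25962802]
```

Emit:
{"fn": "drive_tool", "kwargs": {"rows": [[[-0.1,-0.2,-0.08,-0.06,60],[-0.18,-0.36,-0.08,-0.12,120],[-0.26,-0.5,-0.08,-0.18,185],[-0.34,-0.65,-0.08,-0.24,185],[-0.42,-0.8,-0.08,-0.3,185],[-0.48,-0.92,-0.08,-0.36,185],[-0.5,-0.98,-0.06,-0.42,185],[-0.5,-1.0,-0.04,-0.47,185],[-0.5,-1.0,-0.04,-0.52,185],[-0.5,-1.0,-0.04,-0.547,185],[-0.5,-1.0,-0.04,-0.547,185]]], "grip_force": 10}}

```text
time: 1.48
position: [0.4463, -0.3749, 0.2481]
tool_rot: [-3.052, -0.744, 0.001]
ft_force: [-0.2, -1.0, -0.2]
grip_width: 0.275
```

Run:
```python
from p import *
s=ctrl.get_state();print(s["time"],s["position"],s["grip_width"]*87,s["ft_force"])
a=np.radians(27.55);print(rel(s,[.630,-.2596,.06],a),rel(s,[.630,-.2596,.02],a))
```

```text
1.475 [ 0.44626076 -0.3749134   0.24809286] 23.90768684358725 [-0.21975428 -1.01746676 -0.21425693]
[0.721, -0.059, 0.627, -0.001] [0.721, -0.059, 0.76, -0.001]
```

Emit:
{"fn": "drive_tool", "kwargs": {"rows": [[[0.15,-0.01,0.08,0,185],[0.32,-0.03,0.2,0,185],[0.48,-0.04,0.33,0,185],[0.62,-0.05,0.46,0,185],[0.72,-0.059,0.55,0,185],[0.721,-0.059,0.62,0,185],[0.721,-0.059,0.62,0,185]]]}}

```text
time: 2.35
position: [0.628, -0.2601, 0.0602]
tool_rot: [-3.051, -0.743, 0.007]
ft_force: [-0.3, 0.4, -0.2]
grip_width: 0.276
```

Run:
```python
from p import *
s=ctrl.get_state();print(s["time"],s["position"],s["ft_force"])
d=snap("top");cv2.imwrite("pics/t1.png",cv2.resize(d["img"][100:230,300:520],None,fx=3,fy=3))
p=s["position"];print(proj(d,p+[0,0,-.014]))
d=snap("scene");cv2.imwrite("pics/s1.png",cv2.resize(d["img"][180:380,200:420],None,fx=3,fy=3))
print(proj(d,p+[0,0,-.014]))
```

```text
2.35 [ 0.6279892  -0.26011239  0.06017674] [-0.28393391  0.37507952 -0.24389067]
[455.4024127  152.11965668]
[276.13492366 299.87434508]
```

View pics/t1.png

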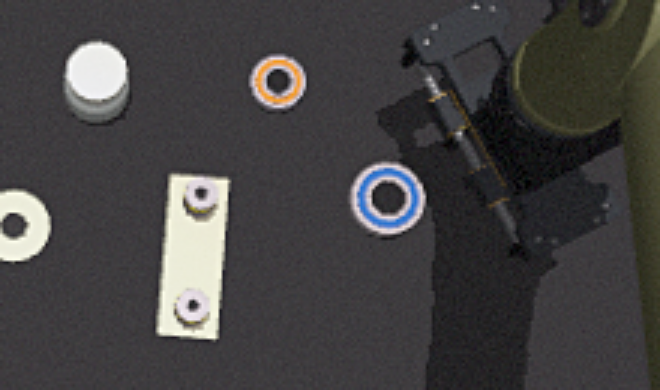

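View pics/s1.png

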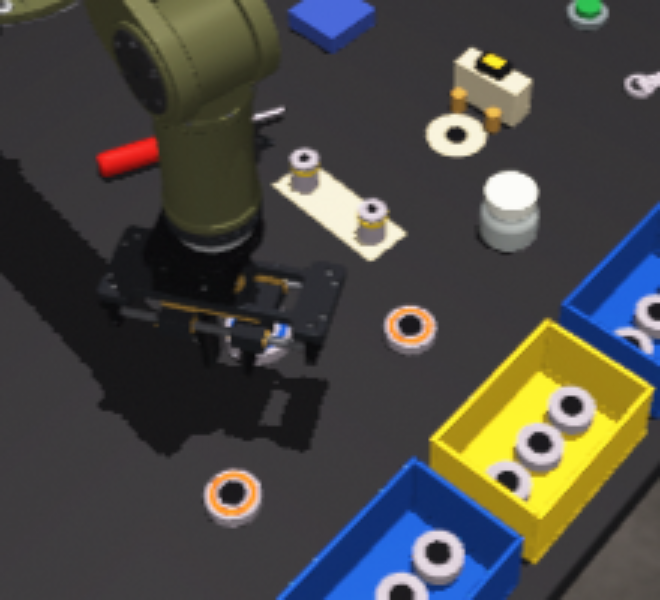

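```bash
cat > path.py <<'E'
from p import *
def bez(p0,t0,p1,t1,k,n):
    p0,t0,p1,t1=map(np.array,(p0,t0,p1,t1)); c1=p0+k*t0;c2=p1-k*t1
    u=np.linspace(0,1,n+1)[:,None]
    P=(1-u)**3*p0+3*u*(1-u)**2*c1+3*u*u*(1-u)*c2+u**3*p1
    T=np.gradient(P,axis=0);T[0]=t0;T[-1]=t1;T/=np.linalg.norm(T,axis=1)[:,None];return P,T
OFF=.0381
def show(s,P,T,z,off=OFF):
    for p,t in zip(P,T):
        X=p-off*t; print(rel(s,[*X,z],np.arctan2(t[1],t[0])-np.pi/2),p.round(4))
E
python3 - <<'E'
from path import *
s=ctrl.get_state()
B=np.array([.600,-.202]);h=np.array([-.4626,.8866]);g=np.array([.067,.998]);G=np.array([.550,-.0385])
print(rel(s,[*(B-.065*h),.019],np.radians(27.55)))
P,T=bez(B,h,G-.045*g,g,.04,19); show(s,P,T,.019)
E
```

```text
[0.005, -0.005, 0.147, -0.001]
[0.004, -0.095, 0.147, -0.001] [ 0.6   -0.202]
[0.008, -0.116, 0.147, -0.01] [ 0.5969 -0.1963]
[0.009, -0.138, 0.147, -0.017] [ 0.5936 -0.1906]
[0.01, -0.161, 0.147, -0.022] [ 0.5901 -0.1847]
[0.009, -0.185, 0.147, -0.025] [ 0.5864 -0.1787]
[0.008, -0.209, 0.147, -0.026] [ 0.5826 -0.1726]
[0.005, -0.233, 0.147, -0.025] [ 0.5787 -0.1664]
[0.002, -0.257, 0.147, -0.023] [ 0.5749 -0.1602]
[-0.001, -0.281, 0.147, -0.019] [ 0.5711 -0.1539]
[-0.004, -0.306, 0.147, -0.013] [ 0.5673 -0.1476]
[-0.008, -0.33, 0.147, -0.006] [ 0.5638 -0.1412]
[-0.012, -0.354, 0.147, 0.004] [ 0.5604 -0.1348]
[-0.016, -0.378, 0.147, 0.015] [ 0.5573 -0.1283]
[-0.02, -0.402, 0.147, 0.029] [ 0.5545 -0.1219]
[-0.024, -0.426, 0.147, 0.045] [ 0.5521 -0.1154]
[-0.027, -0.449, 0.147, 0.065] [ 0.55  -0.109]
[-0.031, -0.473, 0.147, 0.087] [ 0.5485 -0.1025]
[-0.034, -0.496, 0.147, 0.113] [ 0.5474 -0.0961]
[-0.036, -0.521, 0.147, 0.141] [ 0.5469 -0.0897]
[-0.038, -0.545, 0.147, 0.173] [ 0.547  -0.0834]
```

Emit:
{"fn": "drive_tool", "kwargs": {"rows": [[[0.005,-0.005,0.08,0,185],[0.005,-0.005,0.13,0,185],[0.005,-0.005,0.147,0,185],[0.005,-0.005,0.147,0,185],[0.005,-0.04,0.147,0,185],[0.005,-0.065,0.147,0,185],[0.005,-0.08,0.147,0,185],[0.005,-0.09,0.147,0,185],[0.005,-0.1,0.147,0,185],[0.005,-0.11,0.147,-0.003,185],[0.006,-0.12,0.147,-0.008,185],[0.006,-0.13,0.147,-0.012,185],[0.006,-0.14,0.147,-0.016,185]]]}}

```text
time: 4.08
position: [0.6127, -0.2214, 0.0187]
tool_rot: [3.031, 0.824, 0.001]
ft_force: [1.4, -1.9, 1.8]
grip_width: 0.278
```

```bash
cat > look.py <<'E'
import sys
from path import *
from m import cents
s=ctrl.get_state();p=s["position"];R=Ro.from_rotvec(s["tool_rot"]).as_matrix()
print("t",s["time"],"p",p.round(4),"a",np.degrees(np.arctan2(R[1,0],R[0,0])).round(2),"F",np.round(s["ft_force"],1))
for n,roi in(("top",(250,100,470,220)),("scene",(210,180,420,310))):
    d=snap(n);x0,y0,x1,y1=roi;cv2.imwrite(f"pics/{n}_{sys.argv[1]}.png",cv2.resize(d["img"][y0:y1,x0:x1],None,fx=3,fy=3,interpolation=cv2.INTER_CUBIC))
    hsv=cv2.cvtColor(d["img"],cv2.COLOR_BGR2HSV);m=cv2.inRange(hsv,np.array((100,110,60)),np.array((120,255,255)))
    mm=np.zeros_like(m)
    b=(255,130,460,240) if n=="top" else (255,205,400,320)
    mm[b[1]:b[3],b[0]:b[2]]=m[b[1]:b[3],b[0]:b[2]]
    cs=[c for c in cv2.findContours(mm,cv2.RETR_EXTERNAL,cv2.CHAIN_APPROX_NONE)[0] if cv2.contourArea(c)>8]
    if cs:
        W=np.array([ray(d,*q[0],.016)[:2] for q in np.vstack(cs)]).astype(np.float32)
        c,r=cv2.minEnclosingCircle(W);print(n,"bearing",np.round(c,4),round(r,4))
    else: print(n,"bearing hidden")
E
python3 look.py a
```

```text
t 4.075 p [ 0.6127 -0.2214  0.0187] a 30.4 F [ 1.4 -1.9  1.8]
top bearing [ 0.5912 -0.188 ] 0.0254
scene bearing [0.8218 0.0175] 0.0468
```

View pics/top_a.png

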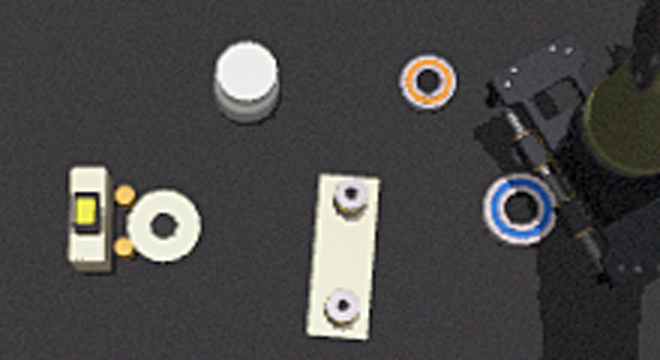

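View pics/scene_a.png

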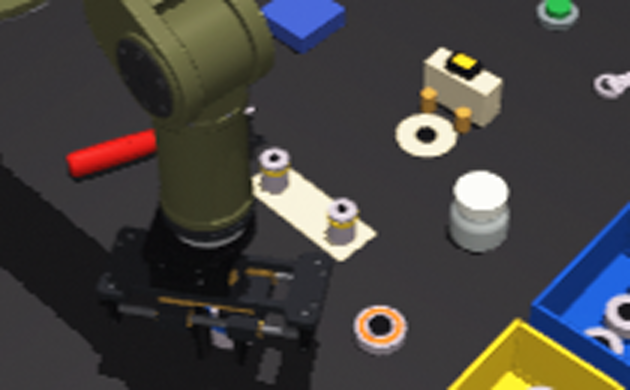

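Run:
```python
from path import *
s=ctrl.get_state()
a=np.radians(30.4);h=np.array([-np.sin(a),np.cos(a)])
B=s["position"][:2]+.0381*h;g=np.array([.067,.998]);G=np.array([.5518,-.0385])
P,T=bez(B,h,G-.05*g,g,.04,19); show(s,P,T,.019)
```

```text
[0.0, -0.0, -0.002, -0.0] [ 0.5931 -0.1881]
[0.003, -0.021, -0.002, -0.008] [ 0.5899 -0.1827]
[0.005, -0.042, -0.002, -0.014] [ 0.5865 -0.1775]
[0.005, -0.062, -0.002, -0.018] [ 0.5831 -0.1724]
[0.005, -0.083, -0.002, -0.021] [ 0.5797 -0.1673]
[0.004, -0.103, -0.002, -0.021] [ 0.5764 -0.1624]
[0.002, -0.122, -0.002, -0.019] [ 0.573  -0.1574]
[-0.001, -0.142, -0.002, -0.016] [ 0.5698 -0.1525]
[-0.004, -0.161, -0.002, -0.01] [ 0.5666 -0.1476]
[-0.008, -0.18, -0.002, -0.002] [ 0.5636 -0.1427]
[-0.012, -0.199, -0.002, 0.009] [ 0.5608 -0.1378]
[-0.016, -0.218, -0.002, 0.022] [ 0.5582 -0.1328]
[-0.02, -0.237, -0.002, 0.037] [ 0.5558 -0.1278]
[-0.024, -0.257, -0.002, 0.054] [ 0.5537 -0.1226]
[-0.028, -0.277, -0.002, 0.074] [ 0.5519 -0.1173]
[-0.032, -0.297, -0.002, 0.095] [ 0.5504 -0.1119]
[-0.034, -0.318, -0.002, 0.118] [ 0.5493 -0.1063]
[-0.035, -0.339, -0.002, 0.142] [ 0.5486 -0.1005]
[-0.035, -0.361, -0.002, 0.166] [ 0.5483 -0.0946]
[-0.032, -0.384, -0.002, 0.19] [ 0.5484 -0.0884]
```

Emit:
{"fn": "drive_tool", "kwargs": {"rows": [[[0.003,-0.02,0,-0.008,185],[0.005,-0.042,0,-0.014,185],[0.005,-0.062,0,-0.018,185],[0.005,-0.083,0,-0.021,185],[0.004,-0.103,0,-0.021,185],[0.002,-0.122,0,-0.019,185],[-0.001,-0.142,0,-0.016,185],[-0.004,-0.161,0,-0.01,185],[-0.008,-0.18,0,-0.002,185],[-0.012,-0.199,0,0.009,185],[-0.016,-0.218,0,0.022,185],[-0.02,-0.237,0,0.037,185],[-0.024,-0.257,0,0.054,185],[-0.028,-0.277,0,0.074,185],[-0.032,-0.297,0,0.095,185],[-0.034,-0.318,0,0.118,185],[-0.035,-0.339,0,0.142,185],[-0.035,-0.361,0,0.166,185],[-0.032,-0.384,0,0.19,185],[-0.032,-0.384,0,0.19,185]]]}}

```text
time: 6.68
position: [0.545, -0.126, 0.0182]
tool_rot: [-3.139, 0.104, 0.002]
ft_force: [-0.4, 0.2, 0.3]
grip_width: 0.278
```

```bash
python3 look.py b
```

```text
t 6.675 p [ 0.545  -0.126   0.0182] a -3.81 F [-0.4  0.2  0.3]
top bearing [ 0.5448 -0.0877] 0.0255
scene bearing [0.8218 0.0175] 0.0468
```

View pics/top_b.png

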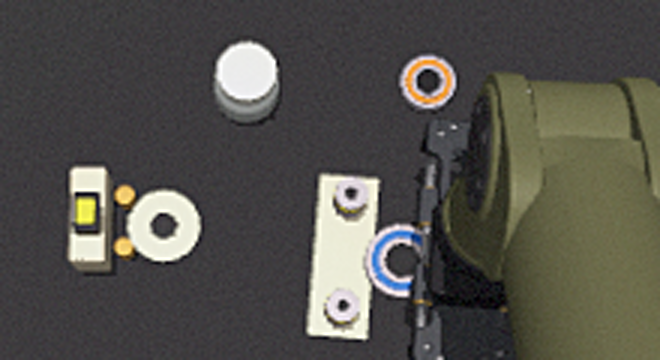

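View pics/scene_b.png

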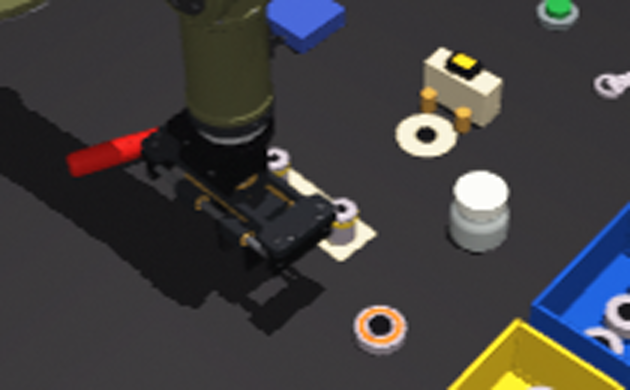

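Emit:
{"fn": "drive_tool", "kwargs": {"rows": [[[0.001,-0.013,0,0,185],[0.002,-0.025,0,0,185],[0.004,-0.037,0,0,185],[0.006,-0.05,0,0,185],[0.006,-0.062,0,0,185],[0.006,-0.07,0,0,185],[0.006,-0.07,0,0,185]]]}}

```text
time: 7.65
position: [0.5493, -0.1056, 0.0185]
tool_rot: [-3.14, 0.105, -0.0]
ft_force: [-0.3, 0.9, -0.1]
grip_width: 0.276
```

```bash
python3 look.py c
```

```text
t 7.65 p [ 0.5493 -0.1056  0.0185] a -3.82 F [-0.3  0.9 -0.1]
top bearing [ 0.5495 -0.0667] 0.0252
scene bearing [0.8218 0.0175] 0.0468
```

View pics/top_c.png

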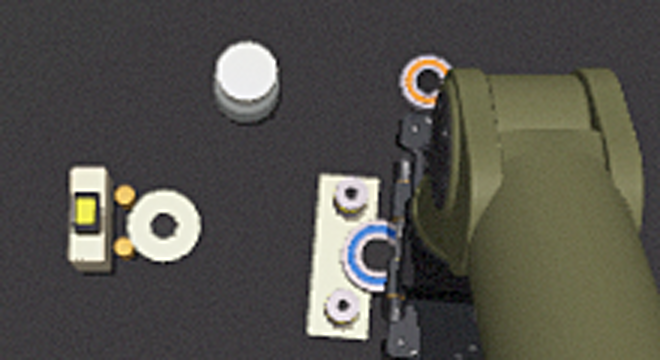

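Emit:
{"fn": "drive_tool", "kwargs": {"rows": [[[-0.001,-0.01,0,0,185],[-0.003,-0.022,0,0,185],[-0.004,-0.034,0,0,185],[-0.004,-0.046,0,0,185],[-0.004,-0.055,0,0,185],[-0.004,-0.06,0,0,185],[-0.004,-0.06,0,0,185]]]}}

```text
time: 8.62
position: [0.5492, -0.0878, 0.0185]
tool_rot: [-3.14, 0.105, -0.0]
ft_force: [0.7, -0.3, 0.1]
grip_width: 0.272
```

```bash
python3 look.py d
```

```text
t 8.625 p [ 0.5492 -0.0878  0.0185] a -3.83 F [ 0.7 -0.3  0.1]
top bearing [ 0.5492 -0.049 ] 0.0252
scene bearing [0.8218 0.0175] 0.0468
```

View pics/top_d.png

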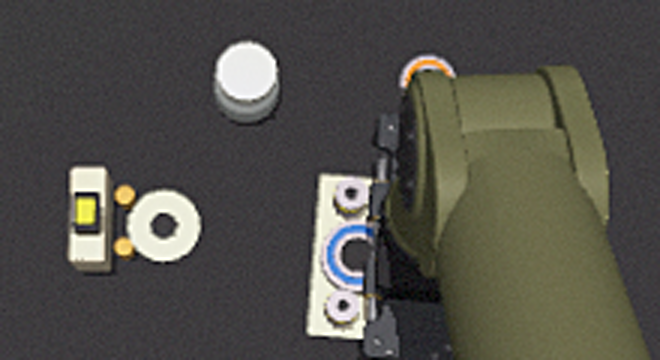

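Emit:
{"fn": "drive_tool", "kwargs": {"rows": [[[0,-0.01,0,0,185],[0,-0.022,0,0,185],[0,-0.036,0,0,185],[0,-0.05,0,0,185],[0,-0.066,0,0,185],[0,-0.082,0,0,185],[0,-0.098,0,0,185],[0,-0.114,0,0,185],[0,-0.13,0,0,185],[0,-0.146,0,0,185],[0,-0.16,0,0,185],[0,-0.17,0,0,185],[0,-0.17,0,0,185]]]}}

```text
time: 10.35
position: [0.5526, -0.0365, 0.0184]
tool_rot: [-3.139, 0.105, 0.0]
ft_force: [0.8, -0.3, 0.5]
grip_width: 0.28
```

```bash
python3 look.py e
```

```text
t 10.35 p [ 0.5526 -0.0365  0.0184] a -3.82 F [ 0.8 -0.3  0.5]
top bearing [0.5525 0.0034] 0.0243
scene bearing [0.8218 0.0175] 0.0468
```

View pics/top_e.png

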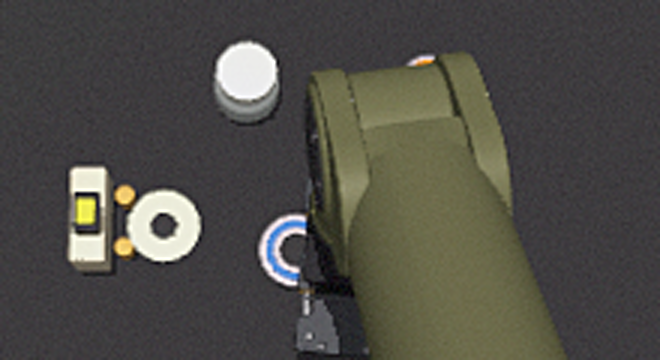

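Run:
```python
from path import *
s=ctrl.get_state()
g=np.array([.067,.998]);n=np.array([-.017,1.]);N=np.array([.577,.1157])
C=s["position"][:2]+.0381*g
show(s,[C+.01*g,C+.02*g],[g,g],.0185)
P,T=bez(C+.02*g,g,N-.02*n,n,.03,14); show(s,P,T,.0185)
d=np.load("top0.npy",allow_pickle=True).item()
# block top edge orientation
m=(cv2.cvtColor(d["img"],cv2.COLOR_BGR2HSV)[...,2]>150).astype(np.uint8);mm=m*0;mm[150:195,268:287]=m[150:195,268:287]
c=max(cv2.findContours(mm,0,1)[0],key=cv2.contourArea);print(cv2.minAreaRect(np.array([ray(d,*q[0],.05)[:2]*1000 for q in c]).astype(np.float32)))
```

```text
[0.0, -0.033, -0.001, 0.0] [0.5557 0.0114]
[0.0, -0.067, -0.001, 0.0] [0.5564 0.0213]
[0.0, -0.067, -0.001, 0.0] [0.5564 0.0213]
[-0.01, -0.088, -0.001, 0.027] [0.5571 0.0275]
[-0.017, -0.109, -0.001, 0.052] [0.5582 0.0333]
[-0.022, -0.129, -0.0, 0.075] [0.5597 0.0388]
[-0.024, -0.148, -0.0, 0.093] [0.5615 0.0439]
[-0.024, -0.167, -0.0, 0.105] [0.5635 0.0489]
[-0.02, -0.184, -0.0, 0.113] [0.5657 0.0537]
[-0.015, -0.201, -0.0, 0.113] [0.5678 0.0585]
[-0.007, -0.216, -0.0, 0.108] [0.5699 0.0633]
[0.003, -0.232, -0.0, 0.097] [0.572  0.0681]
[0.015, -0.247, -0.0, 0.08] [0.5738 0.0731]
[0.027, -0.262, -0.0, 0.057] [0.5753 0.0783]
[0.04, -0.279, -0.0, 0.031] [0.5764 0.0837]
[0.053, -0.298, -0.0, 0.002] [0.5772 0.0895]
[0.064, -0.319, -0.0, -0.027] [0.5773 0.0957]
((574.0982666015625, 176.58123779296875), (75.81526184082031, 30.079599380493164), 0.8229159116744995)
```

Emit:
{"fn": "drive_tool", "kwargs": {"rows": [[[0,-0.016,0,0,185],[0,-0.033,0,0,185],[0,-0.05,0,0,185],[0,-0.067,0,0,185],[-0.01,-0.088,0,0.027,185],[-0.017,-0.109,0,0.052,185],[-0.022,-0.129,0,0.075,185],[-0.024,-0.148,0,0.093,185],[-0.024,-0.167,0,0.105,185],[-0.02,-0.184,0,0.113,185],[-0.015,-0.201,0,0.113,185],[-0.007,-0.216,0,0.108,185],[0.003,-0.232,0,0.097,185],[0.015,-0.247,0,0.08,185],[0.027,-0.262,0,0.057,185],[0.04,-0.279,0,0.031,185],[0.053,-0.298,0,0.002,185],[0.064,-0.318,0,-0.027,185],[0.064,-0.318,0,-0.027,185]]]}}

```text
time: 12.82
position: [0.5787, 0.0577, 0.0185]
tool_rot: [-3.14, -0.029, -0.001]
ft_force: [0.0, -0.1, 0.1]
grip_width: 0.278
```

```bash
python3 look.py f
```

```text
t 12.825 p [0.5787 0.0577 0.0185] a 1.05 F [ 0.  -0.1  0.1]
top bearing [0.5752 0.1044] 0.0225
scene bearing [0.8218 0.0175] 0.0468
```

View pics/top_f.png

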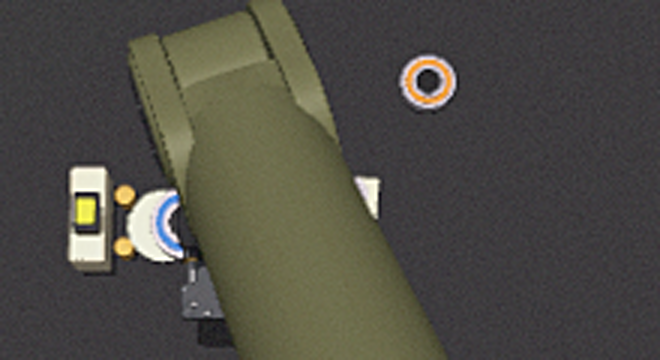

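View pics/scene_f.png

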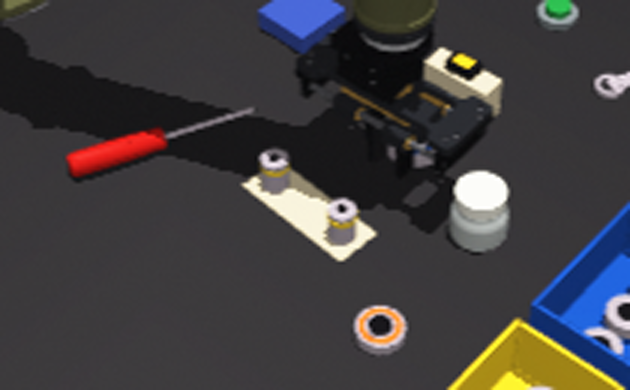

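Emit:
{"fn": "drive_tool", "kwargs": {"rows": [[[-0.001,-0.01,0,0,185],[-0.002,-0.02,0,0,185],[-0.003,-0.03,0,0,185],[-0.003,-0.038,0,0,185],[-0.003,-0.045,0,0,185],[-0.003,-0.045,0,0,185]]]}}

```text
time: 13.68
position: [0.577, 0.0707, 0.0184]
tool_rot: [-3.141, -0.028, 0.0]
ft_force: [0.4, -0.8, 0.5]
grip_width: 0.272
```

```bash
python3 look.py g
```

```text
t 13.675 p [0.577  0.0707 0.0184] a 1.03 F [ 0.4 -0.8  0.5]
top bearing [0.5712 0.1212] 0.0211
scene bearing [0.8218 0.0175] 0.0468
```

View pics/top_g.png

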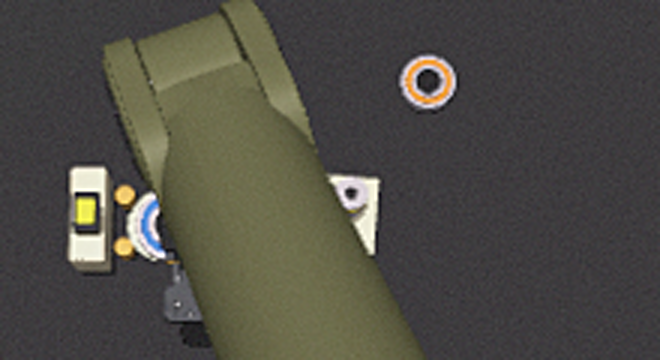

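Emit:
{"fn": "drive_tool", "kwargs": {"rows": [[[0,0.02,0,0,185],[0,0.035,0,0,185],[0,0.035,0,0,255],[0,0.035,0,0,255],[0,0.035,0,0,255],[0,0.035,0,0,255],[0,0.02,0,0,255],[0,0.01,0,0,255],[0,0.005,0,0,255],[0,0,0,0,255],[0,-0.004,0,0,255],[0,-0.007,0,0,255],[0,-0.01,0,0,255],[0,-0.012,0,0,255],[0,-0.012,0,0,255]]]}}

```text
time: 15.65
position: [0.577, 0.0737, 0.0184]
tool_rot: [3.141, 0.028, -0.0]
ft_force: [0.3, -2.2, 0.8]
grip_width: 0.008
```

```bash
python3 look.py h
```

```text
t 15.65 p [0.577  0.0737 0.0184] a 1.01 F [ 0.3 -2.2  0.8]
top bearing [0.5725 0.1225] 0.0226
scene bearing [0.8218 0.0175] 0.0468
```

View pics/top_h.png

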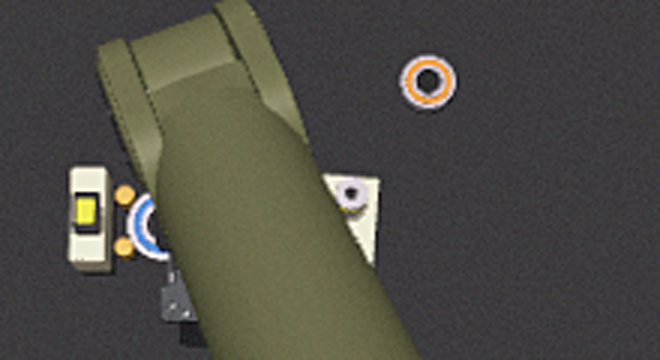

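View pics/scene_h.png

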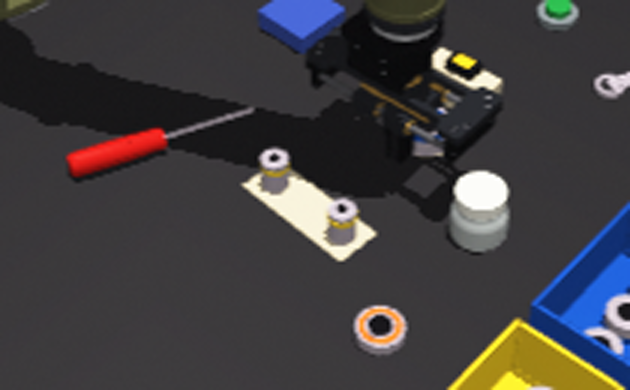

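Emit:
{"fn": "drive_tool", "kwargs": {"rows": [[[0,-0.002,0,0,255],[0,-0.004,0,0,255],[0,-0.006,0,0,255],[0,-0.006,0,0,255]]]}}

```text
time: 16.25
position: [0.5771, 0.074, 0.0184]
tool_rot: [3.14, 0.026, 0.0]
ft_force: [0.4, -5.5, 0.8]
grip_width: 0.004
```

Emit:
{"fn": "drive_tool", "kwargs": {"rows": [[[0,-0.002,0,0,255],[0,-0.004,0,0,255],[0,-0.004,0,0,255]]]}}

```text
time: 16.62
position: [0.5774, 0.0742, 0.0185]
tool_rot: [3.138, 0.025, 0.001]
ft_force: [0.8, -7.2, 1.1]
grip_width: 0.008
```

Emit:
{"fn": "drive_tool", "kwargs": {"rows": [[[0,0.003,0,0,255],[0,0.01,0,0,255],[0,0.03,0,0,255],[0,0.06,0,0,255],[0,0.06,-0.15,0,255],[0,0.06,-0.35,0,255],[0,-0.05,-0.45,0,255],[0,-0.25,-0.45,0,255],[0,-0.45,-0.45,0,255],[0,-0.65,-0.45,0,255],[0,-0.8,-0.45,0,255],[0,-0.9,-0.45,0,255],[0,-0.937,-0.45,0,255],[0,-0.937,-0.45,0,255]]]}}

```text
time: 18.38
position: [0.5717, 0.3577, 0.1531]
tool_rot: [3.141, 0.029, -0.001]
ft_force: [0.8, -0.7, 0.4]
grip_width: 0.004
```

```bash
python3 look.py i
python3 - <<'E'
from h import *
d=snap("top");cv2.imwrite("pics/full_i.png",d["img"])
d=snap("scene");cv2.imwrite("pics/nest_i.png",cv2.resize(d["img"][190:240,325:395],None,fx=10,fy=10,interpolation=cv2.INTER_CUBIC))
cv2.imwrite("pics/sfull_i.png",d["img"])
E
```

```text
t 18.375 p [0.5717 0.3577 0.1531] a 1.05 F [ 0.8 -0.7  0.4]
top bearing [0.5737 0.1163] 0.0248
scene bearing [0.7041 0.0567] 0.1642
```

View pics/full_i.png

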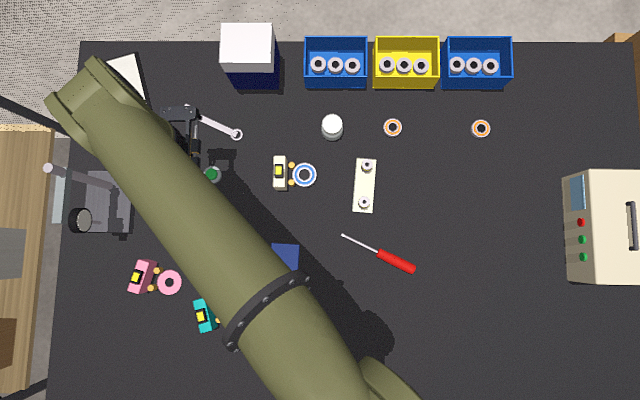

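View pics/sfull_i.png

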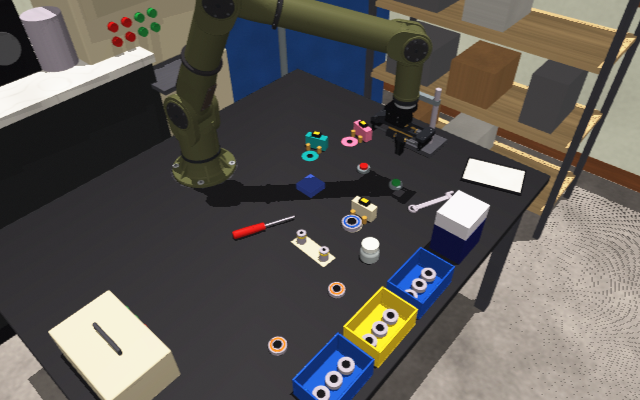

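View pics/nest_i.png

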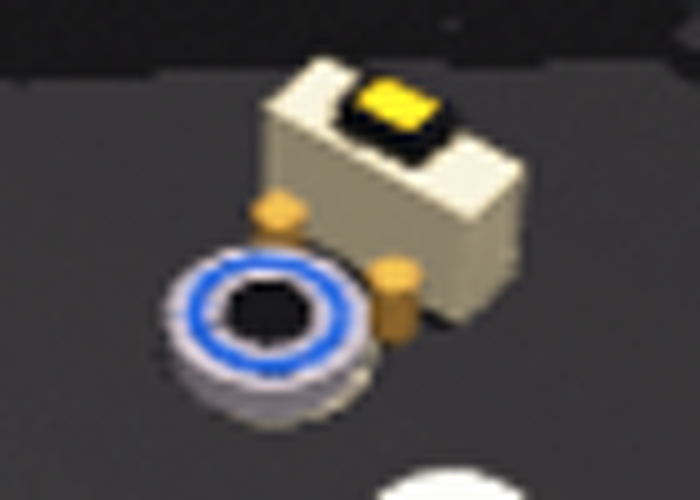

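Run:
```python
from m import *
d=snap("top");d0=np.load("top0.npy",allow_pickle=True).item()
cv2.imwrite("pics/tnest_i.png",cv2.resize(d["img"][150:200,265:335],None,fx=10,fy=10,interpolation=cv2.INTER_CUBIC))
pins=[ray(d0,c[0],c[1],.024)[:2] for c in cents(d0,(12,110,90),(24,255,255),(284,155,300,190),3)]
print(np.round(pins,4))
for n,roi in(("top",(255,150,330,200)),("scene",(330,205,370,240))):
    dd=d if n=="top" else snap(n)
    hsv=cv2.cvtColor(dd["img"],cv2.COLOR_BGR2HSV);x0,y0,x1,y1=roi
    m=cv2.inRange(hsv,np.array((100,70,60)),np.array((120,255,255)));mm=m*0;mm[y0:y1,x0:x1]=m[y0:y1,x0:x1]
    c=max(cv2.findContours(mm,0,1)[0],key=cv2.contourArea)
    e=cv2.fitEllipse(c); p=ray(dd,*e[0],.016)[:2]; print(n,np.round(e[0],2),p.round(4))
    if n=="top": print([np.linalg.norm(p-q).round(4) for q in pins])
    d00=np.load(n+"0.npy",allow_pickle=True).item()
    # pins seen in same camera
    pc=[ray(d00,c[0],c[1],.014 if n=="scene" else .024)[:2] for c in cents(d00,(12,110,90),(24,255,255),{"top":(284,155,300,190),"scene":(345,205,372,228)}[n],3)]
    print(np.round(pc,4),[np.linalg.norm(p-q).round(4) for q in pc])
    # bright (cream, warm) pixels
```

```text
[[0.5504 0.1486]
 [0.5965 0.1494]]
top [304.01 174.12] [0.5735 0.1161]
[np.float64(0.0399), np.float64(0.0404)]
[[0.5504 0.1486]
 [0.5965 0.1494]] [np.float64(0.0399), np.float64(0.0404)]
scene [351.32 220.96] [0.5786 0.1155]
[[0.6023 0.148 ]
 [0.5571 0.148 ]] [np.float64(0.0402), np.float64(0.039)]
```

View pics/tnest_i.png

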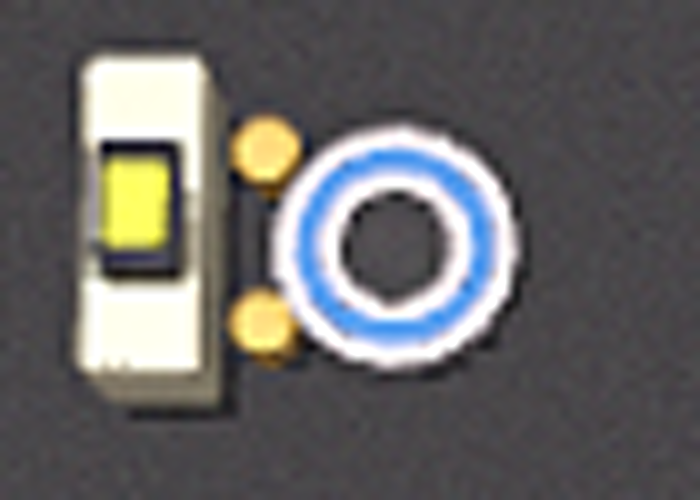

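The bearing is within about 1 mm, but the gap to the +x pin looks slightly larger (40.4 vs 39.9 mm, and 40.2 vs 39.0 in the scene view). I'll give it a gentle nudge tilted toward that pin.

Run:
```python
from p import *
s=ctrl.get_state();a=np.radians(-20);h=np.array([np.sin(-a),np.cos(a)]);C=np.array([.576,.1153])
for k,z in((.056,.15),(.056,.06),(.056,.0188),(.045,.0188),(.042,.0188),(.0405,.0188),(.039,.0188)): print(k,z,rel(s,[*(C-k*h),z],a))
```

```text
0.056 0.15 [-0.068, 0.978, 0.012, 0.116]
0.056 0.06 [-0.068, 0.978, 0.312, 0.116]
0.056 0.0188 [-0.068, 0.978, 0.45, 0.116]
0.045 0.0188 [-0.055, 0.943, 0.45, 0.116]
0.042 0.0188 [-0.051, 0.934, 0.45, 0.116]
0.0405 0.0188 [-0.05, 0.929, 0.45, 0.116]
0.039 0.0188 [-0.048, 0.925, 0.45, 0.116]
```

Emit:
{"fn": "drive_tool", "kwargs": {"rows": [[[-0.01,0.15,0,0.03,255],[-0.02,0.33,0,0.06,255],[-0.04,0.52,0,0.09,255],[-0.06,0.72,0,0.116,255],[-0.068,0.88,0.01,0.116,255],[-0.068,0.97,0.05,0.116,255],[-0.068,0.978,0.2,0.116,255],[-0.068,0.978,0.34,0.116,255],[-0.068,0.978,0.43,0.116,255],[-0.068,0.978,0.45,0.116,255],[-0.068,0.978,0.45,0.116,255],[-0.06,0.957,0.45,0.116,255],[-0.055,0.943,0.45,0.116,255],[-0.052,0.936,0.45,0.116,255],[-0.051,0.933,0.45,0.116,255],[-0.05,0.93,0.45,0.116,255],[-0.05,0.93,0.45,0.116,255]]]}}

```text
time: 20.8
position: [0.5619, 0.0767, 0.0186]
tool_rot: [3.092, -0.544, -0.0]
ft_force: [-1.4, -5.2, 3.4]
grip_width: 0.003
```

```bash
python3 look.py j
```

```text
t 20.8 p [0.5619 0.0767 0.0186] a -19.95 F [-1.4 -5.2  3.4]
top bearing hidden
scene bearing [0.8218 0.0175] 0.0468
```

Emit:
{"fn": "drive_tool", "kwargs": {"rows": [[[0,-0.002,0,0,255],[0,-0.004,0,0,255],[0,-0.005,0,0,255],[0,-0.005,0,0,255]]]}}

```text
time: 21.4
position: [0.562, 0.0769, 0.0186]
tool_rot: [3.09, -0.544, -0.001]
ft_force: [-3.5, -7.7, 6.4]
grip_width: 0.01
```

Emit:
{"fn": "drive_tool", "kwargs": {"rows": [[[0,0.003,0,0,255],[0,0.012,0,0,255],[0,0.035,0,0,255],[0,0.06,0,0,255],[0,0.06,-0.15,0,255],[0,0.06,-0.35,0,255],[-0.03,-0.05,-0.45,0,255],[-0.08,-0.25,-0.45,0,255],[-0.14,-0.43,-0.45,0,255],[-0.2,-0.6,-0.45,0,255],[-0.25,-0.76,-0.45,0,255],[-0.284,-0.87,-0.45,0,255],[-0.284,-0.887,-0.45,0,255],[-0.284,-0.887,-0.45,0,255]]]}}

```text
time: 23.15
position: [0.5728, 0.3584, 0.1529]
tool_rot: [3.093, -0.542, -0.001]
ft_force: [0.4, -0.3, 0.7]
grip_width: 0.005
```

```bash
cat > chk.py <<'E'
from m import *
import sys
s=ctrl.get_state();print(s["time"],s["position"],s["ft_force"])
for n,roi in(("top",(255,150,330,200)),("scene",(330,205,370,240))):
    dd=snap(n)
    hsv=cv2.cvtColor(dd["img"],cv2.COLOR_BGR2HSV);x0,y0,x1,y1=roi
    m=cv2.inRange(hsv,np.array((100,70,60)),np.array((120,255,255)));mm=m*0;mm[y0:y1,x0:x1]=m[y0:y1,x0:x1]
    c=max(cv2.findContours(mm,0,1)[0],key=cv2.contourArea)
    e=cv2.fitEllipse(c); p=ray(dd,*e[0],.016)[:2]; print(n,np.round(e[0],2),p.round(4))
    d00=np.load(n+"0.npy",allow_pickle=True).item()
    pc=[ray(d00,c[0],c[1],.014 if n=="scene" else .024)[:2] for c in cents(d00,(12,110,90),(24,255,255),{"top":(284,155,300,190),"scene":(345,205,372,228)}[n],3)]
    print([np.linalg.norm(p-q).round(4) for q in pc])
    x0,y0,x1,y1={"top":(265,150,335,200),"scene":(325,190,395,240)}[n]
    cv2.imwrite(f"pics/{n}n_{sys.argv[1]}.png",cv2.resize(dd["img"][y0:y1,x0:x1],None,fx=8,fy=8,interpolation=cv2.INTER_CUBIC))
    x0,y0,x1,y1={"top":(150,90,340,240),"scene":(330,80,480,240)}[n]
    cv2.imwrite(f"pics/{n}b_{sys.argv[1]}.png",cv2.resize(dd["img"][y0:y1,x0:x1],None,fx=3,fy=3,interpolation=cv2.INTER_CUBIC))
E
python3 chk.py k
```

```text
23.15 [0.57276715 0.35844857 0.15287476] [ 0.35772107 -0.33421813  0.69432664]
top [303.99 174.12] [0.5735 0.1161]
[np.float64(0.0399), np.float64(0.0404)]
scene [351.32 220.96] [0.5786 0.1155]
[np.float64(0.0402), np.float64(0.039)]
```

View pics/scenen_k.png

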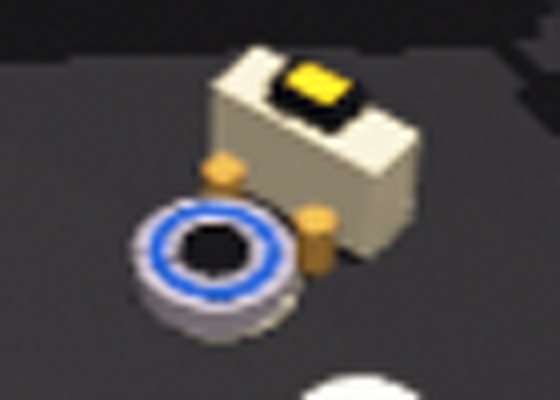

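View pics/sceneb_k.png

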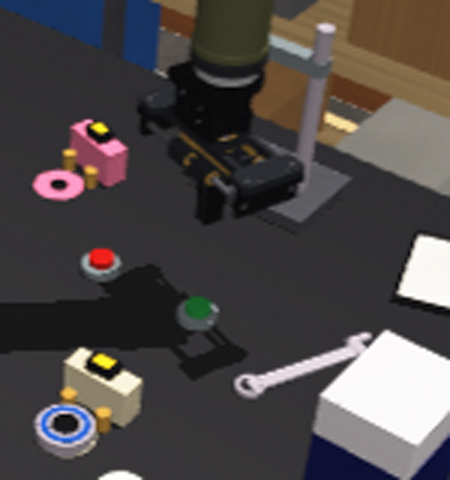

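View pics/topb_k.png

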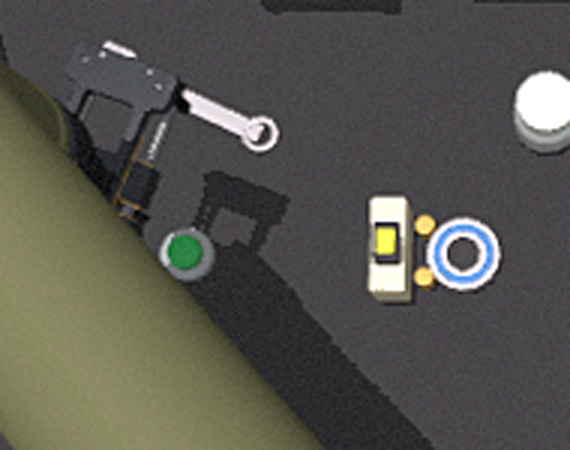

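The bearing did not move at all under the second push at 8 N, so it is seated against both pins. In the crops green sits directly under the gripper and red is well away. Next I'll press green.

Emit:
{"fn": "drive_tool", "kwargs": {"rows": [[[0.009,0.008,0.1,0,255],[0.009,0.008,0.2,0,255],[0.009,0.008,0.29,0,255],[0.009,0.008,0.35,0,255],[0.009,0.008,0.365,0,255],[0.009,0.008,0.365,0,255]]]}}

```text
time: 24.0
position: [0.5749, 0.356, 0.0445]
tool_rot: [-3.094, 0.543, -0.001]
ft_force: [0.4, 0.4, 0.4]
grip_width: 0.006
```

```bash
python3 chk.py l
```

```text
24.0 [0.5748676  0.35600351 0.04448202] [0.42432524 0.3514942  0.40142896]
top [304.02 174.17] [0.5733 0.116 ]
[np.float64(0.0399), np.float64(0.0406)]
scene [351.32 220.96] [0.5786 0.1155]
[np.float64(0.0402), np.float64(0.039)]
```

View pics/sceneb_l.png

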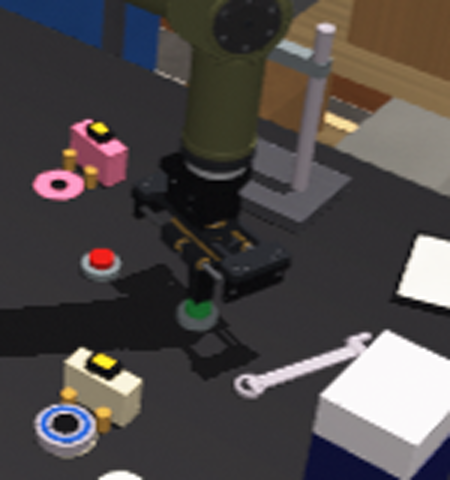

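View pics/topb_l.png

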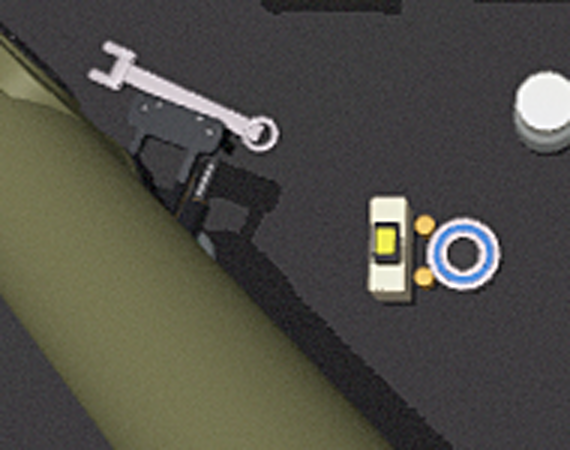

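Emit:
{"fn": "drive_tool", "kwargs": {"rows": [[[0,0,0.008,0,255],[0,0,0.014,0,255],[0,0,0.02,0,255],[0,0,0.026,0,255],[0,0,0.026,0,255]]]}}

```text
time: 24.72
position: [0.5744, 0.3561, 0.0361]
tool_rot: [3.094, -0.542, -0.0]
ft_force: [-0.7, 0.3, 1.7]
grip_width: 0.008
```

Emit:
{"fn": "drive_tool", "kwargs": {"rows": [[[0,0,0.005,0,255],[0,0,0.01,0,255],[0,0,0.015,0,255],[0,0,0.015,0,255]]]}}

```text
time: 25.22
position: [0.5744, 0.3562, 0.0318]
tool_rot: [3.094, -0.542, 0.0]
ft_force: [-1.5, -1.4, 3.8]
grip_width: 0.006
```

Emit:
{"fn": "drive_tool", "kwargs": {"rows": [[[0,0,0.005,0,255],[0,0,0.01,0,255],[0,0,0.01,0,255]]]}}

```text
time: 25.6
position: [0.5745, 0.3562, 0.0304]
tool_rot: [3.094, -0.542, 0.001]
ft_force: [-4.3, -3.6, 12.5]
grip_width: 0.009
```

Emit:
{"fn": "drive_tool", "kwargs": {"rows": [[[0,0,0.004,0,255],[0,0,0.004,0,255],[0,0,0.004,0,255]]]}}

```text
time: 25.98
position: [0.5745, 0.3563, 0.0302]
tool_rot: [3.094, -0.542, 0.001]
ft_force: [-5.8, -3.6, 18.5]
grip_width: 0.003
```

```bash
python3 chk.py m;python3 - <<'E'
from h import *
d=snap("scene");cv2.imwrite("pics/btn_m.png",cv2.resize(d["img"][155:205,360:430],None,fx=10,fy=10,interpolation=cv2.INTER_CUBIC))
E
```

```text
25.975 [0.57447541 0.35627416 0.03024067] [-5.8435038  -3.61912002 18.48414515]
top [304.02 174.14] [0.5734 0.116 ]
[np.float64(0.0399), np.float64(0.0405)]
scene [351.32 220.96] [0.5786 0.1155]
[np.float64(0.0402), np.float64(0.039)]
```

View pics/btn_m.png

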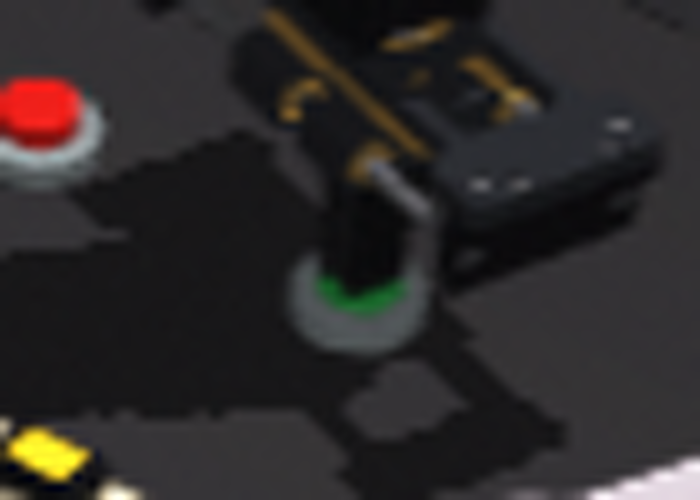

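Emit:
{"fn": "drive_tool", "kwargs": {"rows": [[[0,0,-0.02,0,255],[0,0,-0.05,0,255],[0,0,-0.15,0,255],[0,0,-0.3,0,255],[0,0,-0.42,0,255],[0.1,0.15,-0.45,0,255],[0.2,0.3,-0.45,0,255],[0.25,0.35,-0.45,0,255],[0.25,0.35,-0.45,0,255],[0.25,0.35,-0.45,0,255]]]}}

```text
time: 27.38
position: [0.6082, 0.2346, 0.1622]
tool_rot: [-3.094, 0.537, 0.002]
ft_force: [-0.8, 0.3, 0.3]
grip_width: 0.005
```

```bash
python3 chk.py n;python3 - <<'E'
from h import *
d=snap("scene");cv2.imwrite("pics/sfull_n.png",d["img"]);cv2.imwrite("pics/btn_n.png",cv2.resize(d["img"][155:205,360:430],None,fx=8,fy=8,interpolation=cv2.INTER_CUBIC))
E
```

```text
27.375 [0.60815008 0.23457163 0.16222529] [-0.8210946   0.29947136  0.28838115]
top [303.9  174.12] [0.5735 0.1163]
[np.float64(0.0397), np.float64(0.0402)]
scene [351.36 220.89] [0.5785 0.1158]
[np.float64(0.04), np.float64(0.0386)]
```

View pics/sfull_n.png

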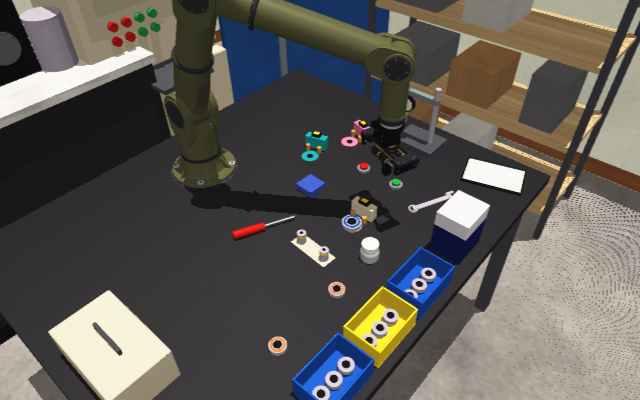

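View pics/btn_n.png

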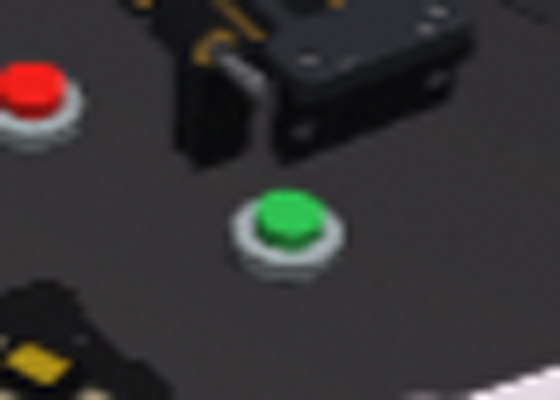

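View pics/topn_n.png

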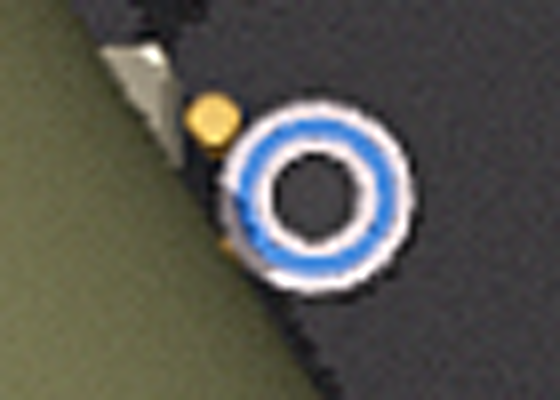

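The green button is back up, the bearing is in place against the pins, the bystanders haven't moved, and the arm is clear of everything.

```bash
python3 -c "
from bench import ctrl
print(ctrl.close_job())"
```

```text
the job is handed in; nothing more can be done
None
```

I pushed the blue-sealed bearing through the gate and up against the brass pins, then pressed and released the green button. I handed the job in at about 27 s.

**Push:** I used the fingertips as a half-open cradle through the gate and closed them for the last few millimetres. The bearing passed the posts with no contact force showing on the wrist.

**Seating:**
- Against the pins the force rose to about 7 N with almost no further motion. A second nudge, tilted 20° toward the +x pin, reached about 9 N and did not move the bearing.
- The measured distances from bearing centre to pin centre were 39.7 and 40.2 mm from the top camera, and 38.6 and 40.0 mm from the scene camera. The nominal distance is 39.06 mm.
- The cameras therefore agree to about 1 mm with a slight left–right disagreement, so a gap of up to about 1 mm at the +x pin can't be excluded from the images. The bearing not moving under force is what suggests it is seated.

**Button:** Green went down to a hard stop, 18.5 N at the end over about 6 mm of travel. It is back up in the last picture.

**Everything else:** Red was not touched, and the other items appear unmoved in the last scene picture. I judged that by eye and did not re-measure them. The arm ended clear of everything.

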